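# Sweep the ring blanks into the catch tray

## Task

Sweep the three brass ring blanks along the bench with your fingertips, through the open side of the blue three-sided tray, until all three lie fully inside it. Push them steadily, without lifting or flicking them, and leave the dark steel ring and everything else on the bench where it is.

Things in the scene. Friction and masses are not known exactly. Their poses are not given: they have to be found in the camera images.
- brass1: Loose brass ring blank for a bezel, yellow: lies flat, outside diameter 34 mm, hole 24 mm, 12 mm high, 45 g (varies), slides with ordinary metal-on-metal friction; origin at the centre of its underside, z up through the hole.
- brass2: Loose brass ring blank for a bezel, yellow: lies flat, outside diameter 34 mm, hole 24 mm, 12 mm high, 45 g (varies), slides with ordinary metal-on-metal friction; origin at the centre of its underside, z up through the hole.
- brass3: Loose brass ring blank for a bezel, yellow: lies flat, outside diameter 34 mm, hole 24 mm, 12 mm high, 45 g (varies), slides with ordinary metal-on-metal friction; origin at the centre of its underside, z up through the hole.
- steel_ring: Loose dark grey steel ring of the same size, among the brass ones; to be left alone: lies flat, outside diameter 34 mm, hole 24 mm, 12 mm high, 45 g (varies), slides with ordinary metal-on-metal friction; origin at the centre of its underside, z up through the hole.
- tray: Catch tray fixed to the bench: black floor flush with the bench (no lip), blue walls 25 mm high, 4 mm thick on three sides. Inside 150 mm deep (its x) by 200 mm wide (its y). Origin at the centre of the inner floor; +x points from the open side to the back wall. Inner faces: back wall at x = +75 mm, side walls at y = -100 and +100 mm; no wall at x = -75 mm, the open side.
- tray_mouth (a point): Middle of the tray's open side, at floor level; same axes as the tray (x points inwards). The open side always faces the area where the rings start (roughly towards world +y).
- jar: Loose closed glass jar with a blue lid, 68 mm across, 100 mm high, bystander; origin at the centre of its underside.
- flux_pot: Loose small white pot, 52 mm across, 50 mm high, bystander; origin at the centre of its underside.
- spool: Loose copper wire spool standing on end, 60 mm across, 45 mm high, bystander; origin at the centre of its underside.
- brick: Loose pale soldering brick, 60 x 110 x 40 mm (its x, y, z), bystander; origin at the centre of its underside.
- tweezers: Loose cross-lock tweezers with a red grip lying flat, 160 mm long (its x) and about 15 mm wide, 6 mm high, bystander; origin near the middle, on the underside.

How it is judged:
At the end, for the whole second after the job is handed in: All three brass rings lie at rest flat on the tray floor between its walls, each centre at least 10 mm past the line of the open side; the dark steel ring, jar, pot, spool, brick and tweezers are within 20 mm of where they started (x of brass1 in the frame of tray between -0.065 and 0.075 m and y of brass1 in the frame of tray between -0.1 and 0.1 m and height (world z) of each of brass1, brass2, brass3 below 0.008 m and linear speed of each of brass1, brass2, brass3 below 0.02 m/s and x of brass2 in the frame of tray between -0.065 and 0.075 m and y of brass2 in the frame of tray between -0.1 and 0.1 m and x of brass3 in the frame of tray between -0.065 and 0.075 m and y of brass3 in the frame of tray between -0.1 and 0.1 m and distance of each of steel_ring, jar, flux_pot, spool, brick, tweezers from where it was at the start of the episode below 0.02 m); the robot touches nothing.
It fails at once if a brass or steel ring is lifted more than 15 mm off the bench (height (world z) of any of brass1, brass2, brass3, steel_ring above 0.015 m).
It fails at once if a brass ring is flicked (faster than 0.6 m/s) (linear speed of any of brass1, brass2, brass3 above 0.6 m/s).
It fails at once if a bystander (dark steel ring, jar, pot, spool, brick or tweezers) is moved more than 20 mm (distance of any of steel_ring, jar, flux_pot, spool, brick, tweezers from where it was at the start of the episode above 0.02 m).
It also fails if it takes over 64 s, if anything falls off the work surface, if the arm or the gripper's body presses on something with over 40 N, if the wrist force passes 120 N, or if a joint passes its speed limit or range.

## Robot

A 6-joint arm with a two-finger parallel gripper is mounted at the origin on the work surface. World frame = base frame: x ahead of the robot, y to its left, z up, the work surface at z = 0. Lengths are in m, angles in rad, forces in N, time in s.
With the tool pointing down it reaches from about 0.425 to 0.95 m from the base axis. Payload 14.7 kg.
Tool frame: the origin (TCP) lies on the mounting face of the last link; the fingertips stand 173 mm ahead of it and the grasp point (between the pads) lies 155 mm ahead of it; z points along the fingers, y is the line along which they close (so a half turn about z gives the same grasp; the last joint's range is limited). The gripper opens to 85 mm and grips with 20 to 120 N. Pads are 22 mm wide; open, the fingers measure 114 mm over their backs; the gripper's body (76 mm by 85 mm) begins 54 mm behind the grasp point. The pads swing forward as they close: fully open they stand 13 mm farther back than shut.
Start: joints at [-1.207, 0.48, 1.596, -0, 1.065, -0.047], TCP at [0.26, -0.596, 0.405] pointing down, gripper open.
Joint ranges: [-2.75, 2.75], [-0.82, 2.05], [0.23, 2.67], [-1.56, 4.7], [0.09, 2.69], [-2.92, 2.92]. Speed limits (rad/s): [1.89, 1.89, 2.39, 3.01, 3.01, 3.01].

## Interface

Orientations are given as a unit quaternion [x, y, z, w].
In Python, from plant import bot, kin, camera, workorder, spotter gives the robot as it stands. The module is installed in compiled form; this text tells all that it offers. Calls block until the motion is done:
- bot.movep(position, orientation): joint-space move of the TCP to a pose.
- bot.servo_line(position, feed=0.15, rot=None): straight line of the TCP; rot=None keeps the orientation; feed is the mean speed in m/s.
- bot.set_joints(angles): joint-space move.
- bot.set_gripper(opening): finger opening in m; the grip force is fixed at half the most; returns when the fingers have stopped.
- bot.pause(seconds).
- kin.solve_ik(position, orientation): joint angles nearest the present ones, or None.
- bot.get_state(): the state.
- camera(name): name is "scene" or "top" or "wrist"; returns a dict with "img" (480x640x3 uint8, blue, green, red), "fx", "fy", "cx", "cy" (pixels), "rvec" (rotation vector, rad) and "tvec" (3), from world to camera coordinates, as OpenCV has them. Camera axes: x right, y down, z forward; pixel columns grow to the right and rows downward; lengths in m; the calibration is good to about 2 mm. A picture is of the moment at which its call begins. There is no depth.
A pose or a line that the arm cannot do raises bot.IKError and nothing moves.
- workorder.hand_in(): hands the job in; it is judged then, once.
Trained networks look in the newest picture that a camera, given by its name, has taken for a name from the list of things; names that differ only in an ending like _2 or _b are one class to them, and where a whole thing is asked for, a point or a joint stands for the part that bears it (a point fixed in the world has none). Each returns a list of dicts, best first, with "conf" (0 to 1); they miss things now and then, are a little off and sometimes report something else, mostly with a low value. They report only what shows in the picture. A call takes as long as a camera call.
- spotter.spot_in(name, camera): "xyz" ([x, y, z] in m, in world coordinates, good to about 4 mm: the middle of the surface that is visible of it).
The state is a dict: "clock": time; "joints": joint angles; "qvel": joint speeds; "tau": joint torques, N m; "eef_pos": TCP position; "tcp_rot": TCP orientation; "contact_force": force on the tool from outside, world axes, zero at the start; "torque": the same for the moment, N m; "opening": finger opening in m; "grip_force": force on a finger pad.
Only numpy, scipy, OpenCV 4.12 (cv2) and the standard library are available. Lean on these libraries where they do the work, as an engineer would, in place of code of your own. Each camera call takes 0.05 s, during which the arm holds its last target. There are 200 camera calls.

## Working session

There is one attempt and no reset: what is moved stays moved. The work goes in short steps, each a Python script; the robot and the scene stay as the last script left them, time stands still between calls to the robot, and variables do not carry over. Pictures are saved under pics/ and viewed, at most 10 in all, crops included, and the job is handed in when it is done.

```bash
mkdir -p pics; python3 - <<'E'
from plant import bot, kin, camera, workorder, spotter
import cv2,numpy as np
for c in ("top","scene"):
    d=camera(c); cv2.imwrite(f"pics/{c}0.png",d["img"]); print(c,d["fx"],np.round(d["rvec"],3),np.round(d["tvec"],3))
    for n in ["brass1","steel_ring","tray","jar","flux_pot","spool","brick","tweezers"]:
        print(n,[(np.round(r["xyz"],3).tolist(),round(r["conf"],2)) for r in spotter.spot_in(n,c)])
print(bot.get_state())
E
```

```text
top 436.4729527782967 [ 2.068 -2.14   0.234] [-0.     0.595  0.785]
brass1 [([0.435, 0.188, 0.012], 0.71)]
steel_ring []
tray [([0.5, -0.111, 0.002], 0.78)]
jar []
flux_pot [([0.545, 0.386, 0.05], 0.86)]
spool [([0.776, 0.038, 0.043], 0.69)]
brick [([0.759, -0.161, 0.038], 0.61), ([0.5, -0.113, 0.001], 0.17)]
tweezers [([0.736, 0.244, 0.006], 0.68)]
scene 520.1955447312287 [ 2.149  1.294 -0.492] [-0.265 -0.392  1.605]
brass1 [([0.515, 0.178, 0.006], 0.49), ([0.599, 0.133, 0.011], 0.4)]
steel_ring [([0.666, 0.099, 0.004], 0.69), ([0.471, -0.419, 0.07], 0.18)]
tray [([0.503, -0.115, 0.002], 0.91)]
jar [([0.47, -0.418, 0.072], 0.66)]
flux_pot [([0.565, 0.381, 0.04], 0.78)]
spool [([0.794, 0.033, 0.043], 0.87)]
brick [([0.777, -0.161, 0.038], 0.64)]
tweezers [([0.736, 0.245, 0.004], 0.59)]
{'clock': 0.9, 'joints': array([-1.20657317e+00,  4.80211766e-01,  1.59629191e+00, -2.46184411e-05,
        1.06510694e+00, -4.66167766e-02]), 'qvel': array([ 0.00015633,  0.00182922, -0.00025368,  0.00116977, -0.00012004,
        0.00057412]), 'tau': array([-3.01207947e-04, -9.50462651e+01, -4.30648470e+01,  3.87647769e-04,
        9.23280168e-04, -9.66070684e-05]), 'eef_pos': array([ 0.25960142, -0.59590686,  0.40469194]), 'tcp_rot': array([ 9.78974190e-01,  2.03984153e-01, -1.20527735e-05, -7.16192625e-06]), 'contact_force': array([-0.8992815 ,  0.41659315, -0.25933299]), 'torque': array([ 0.03236846, -0.03588555, -0.02343352]), 'grip_force': 0.0, 'opening': 0.08521198879030996}
```

View pics/top0.png

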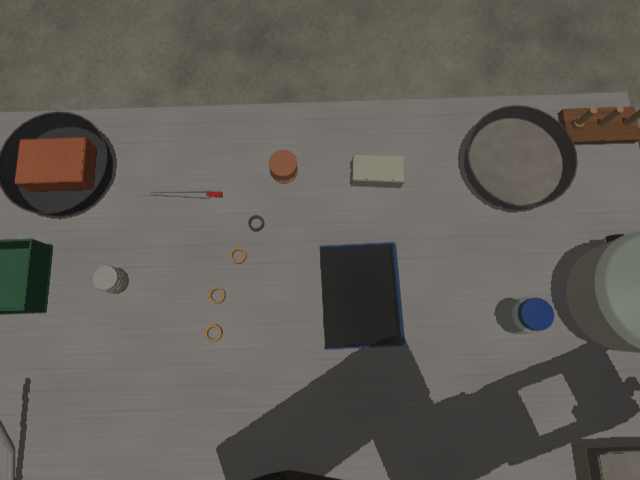

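The top view shows brass rings at about (238,256), (217,295) and (214,332), and the steel ring at (256,223). The tray's open side runs from about (320,247) to (327,348). Next I'll get precise positions from colour and probe the fingertip height.

```bash
cat > h.py <<'E'
from plant import bot, kin, camera, workorder, spotter
import cv2,numpy as np
from scipy.spatial.transform import Rotation as R
def world(d,uv,z):
    Rm=cv2.Rodrigues(np.array(d["rvec"],float))[0]; t=np.array(d["tvec"],float)
    r=Rm.T@np.array([(uv[0]-d["cx"])/d["fx"],(uv[1]-d["cy"])/d["fy"],1]); c=-Rm.T@t
    return (c+r*(z-c[2])/r[2])
def brass(d,box=(.36,.68,-.22,.32)):
    hsv=cv2.cvtColor(d["img"],cv2.COLOR_BGR2HSV)
    m=cv2.inRange(hsv,(10,90,60),(32,255,255)); m=cv2.morphologyEx(m,cv2.MORPH_CLOSE,np.ones((5,5)))
    out=[]
    for c in cv2.findContours(m,cv2.RETR_EXTERNAL,cv2.CHAIN_APPROX_NONE)[0]:
        if cv2.contourArea(c)<60: continue
        (u,v),rad=cv2.minEnclosingCircle(c); w=world(d,(u,v),.008)
        if box[0]<w[0]<box[1] and box[2]<w[1]<box[3]: out.append((round(w[0],4),round(w[1],4),round(rad,1)))
    return sorted(out)
def q(push):  # tool down, y axis perpendicular to push direction, y close to +-x world
    z=np.array([0,0,-1.]); x=np.array([push[0],push[1],0])/np.hypot(*push[:2]); 
    return R.from_matrix(np.c_[x,np.cross(z,x),z]).as_quat()
E
python3 - <<'E'
from h import *
d=camera("top"); print(brass(d))
for uv in [(320,247),(327,348)]: print(world(d,uv,0))
for uv in [(256,223)]: print('steel',world(d,uv,.008))
for p in [(0,1),(0,-1)]: print(kin.solve_ik([.6,.17,.25],q(p)))
bot.set_gripper(.02); bot.movep([.56,.24,.22],q((0,-1)))
f0=bot.get_state()["contact_force"]
bot.servo_line([.56,.24,.195],.1)
z=.195
while z>.165:
    z-=.002; bot.servo_line([.56,.24,z],.02); s=bot.get_state(); df=s["contact_force"]-f0
    if df[2]>4: break
print(z,df,s["eef_pos"],s["opening"],s["clock"])
bot.servo_line([.56,.24,z+.03],.1)
cv2.imwrite("pics/s1.png",camera("scene")["img"])
E
```

```text
[(np.float64(0.4359), np.float64(0.1885), 8.6), (np.float64(0.5116), np.float64(0.1824), 8.3), (np.float64(0.5928), np.float64(0.14), 8.1)]
[ 0.60520988 -0.03209405  0.        ]
[ 0.39800776 -0.03859559  0.        ]
steel [0.65997185 0.1012823  0.008     ]
[ 2.27490482e-01  6.26441089e-01  1.78383591e+00 -4.44089210e-16
  7.31315656e-01  2.27490482e-01]
[ 2.27490482e-01  6.26441089e-01  1.78383591e+00 -4.44089210e-16
  7.31315656e-01 -2.91410217e+00]
0.173 [-2.18169544 -1.34079613 13.20594553] [0.56017053 0.24004308 0.1735584 ] 0.019819342806400523 7.9083
```

```bash
cat > push.py <<'E'
from h import *
def push(ring,goal,z=.178):
    ring,goal=np.array(ring),np.array(goal); u=(goal-ring)/np.linalg.norm(goal-ring); o=q(-u)
    a=ring-u*.042; b=goal-u*.025; P=lambda p,h:[p[0],p[1],h]
    bot.movep(P(a,.25),o); bot.servo_line(P(a,z),.12); bot.servo_line(P(b,z),.08)
    print(bot.get_state()["contact_force"])
    bot.servo_line(P(b-u*.02,z),.06); bot.servo_line(P(b-u*.02,.25),.15)
    print(bot.get_state()["clock"])
E
python3 - <<'E'
from push import *
push((.595,.138),(.555,-.09))
d=camera("top"); print(brass(d)); cv2.imwrite("pics/t2.png",d["img"])
E
```

```text
[0.4647667  0.69509303 0.37590315]
16.3417
[]
```

View pics/t2.png

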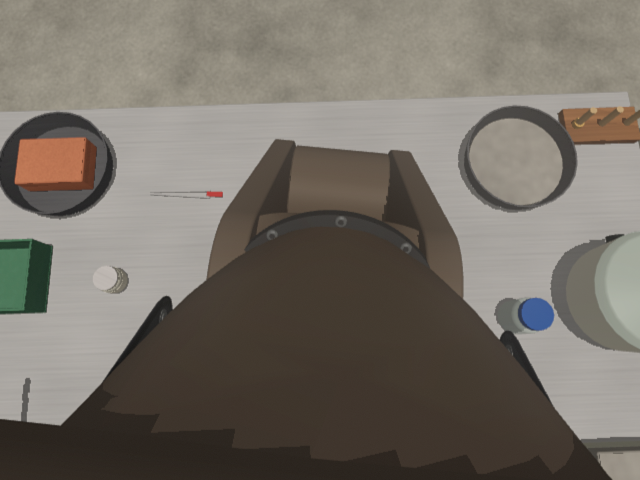

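The arm hides the workspace from the top camera here, so I'll check the result in the scene view.

```bash
python3 - <<'E'
from h import *
d=camera("scene"); cv2.imwrite("pics/s2.png",d["img"]); print(brass(d))
E
```

```text
[(np.float64(0.4394), np.float64(0.1875), 6.6), (np.float64(0.5147), np.float64(0.1815), 6.4), (np.float64(0.5551), np.float64(-0.0887), 7.4)]
```

View pics/s2.png

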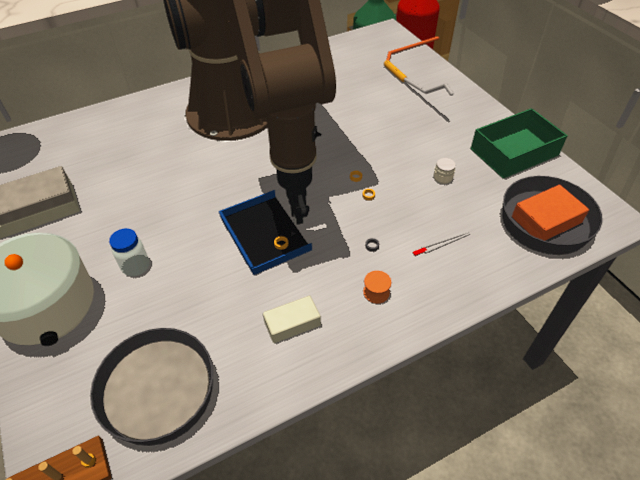

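The first ring is in the tray at (281,242), measured at (0.555, -0.089). The others haven't moved: two brass rings at (356,176) and (368,194), and the steel ring at (372,244). I'll push the remaining two the same way.

```bash
python3 - <<'E'
from push import *
push((.513,.182),(.5,-.09)); print(brass(camera("scene")))
push((.437,.188),(.445,-.09))
bot.movep([.45,.12,.4],q((0,1)))
d=camera("scene"); cv2.imwrite("pics/s3.png",d["img"]); print(brass(d),bot.get_state()["clock"])
for n in ["steel_ring","jar","flux_pot","spool","brick","tweezers"]:
    print(n,[np.round(r["xyz"],3).tolist() for r in spotter.spot_in(n,"scene")][:1])
E
```

```text
[ 0.97039918 -0.07416166  0.69472526]
23.1417
[(np.float64(0.4394), np.float64(0.1875), 6.6), (np.float64(0.5298), np.float64(-0.0907), 15.7)]
[-0.62635292 -0.91786608  0.51386432]
29.9917
[(np.float64(0.503), np.float64(-0.0893), 24.1)] 30.9333
steel_ring []
jar [[0.469, -0.417, 0.073]]
flux_pot [[0.561, 0.383, 0.041]]
spool [[0.793, 0.036, 0.046]]
brick [[0.776, -0.161, 0.041]]
tweezers [[0.739, 0.244, -0.0]]
```

View pics/s3.png

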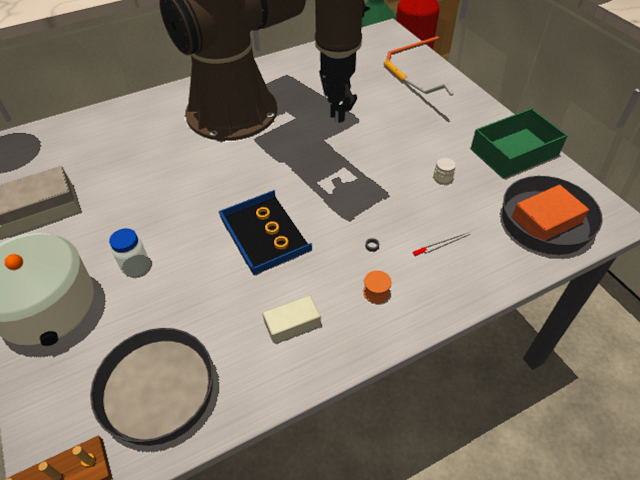

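All three brass rings lie flat in the tray at (262,213), (272,228) and (281,242). The steel ring is still at (372,244), and the other objects haven't moved.

```bash
python3 -c "
from plant import workorder
print(workorder.hand_in())"
```

```text
the job is handed in; nothing more can be done
None
```

I swept all three brass rings into the tray, where they lie flat about 50 mm past the open side with the bystanders unmoved, and handed the job in at about 31 s; no verdict was returned.

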